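Close and latch the detector housing

ROBOT

A 7-joint arm with a two-finger parallel gripper is mounted at the origin on the work surface. World frame = base frame: x ahead of the robot, y to its left, z up, the work surface at z = 0. Lengths are in mm, angles in degrees, forces in N, time in s.
With the tool pointing down it reaches from about 400 to 850 mm from the base axis. Payload 10.4 kg.
Tool frame: the origin (TCP) lies midway between the tips of the shut fingers; the grasp point (between the pads) lies 19 mm behind it; z points along the fingers, y is the direction in which the jaws open and shut (so a half turn about z gives the same grasp; the last joint's range is limited). The gripper opens to 85 mm and grips with 20 to 120 N. Pads are 22 mm wide; open, the fingers measure 114 mm over their backs; the gripper's body (76 mm by 85 mm) begins 54 mm behind the grasp point. The pads swing forward as they close: fully open they stand 13 mm farther back than shut.
Start: joints at [-70.451, 19.034, -3.707, 83.658, 1.238, 77.344, -5.071], TCP at [222.381, 584.121, 231.338] pointing down, gripper open.
Joint ranges: [-148.97, 148.97], [-28.65, 121.19], [-84.17, 76.75], [9.2, 138.47], [-72.65, 252.65], [3.7, 117.97], [-149.18, 149.18]. Speed limits (degrees/s): [127.2, 127.2, 159.86, 159.86, 180, 180, 180].

INTERFACE

Orientations are given as a 3x3 rotation matrix whose columns are the frame's x, y, z axes.
In Python, from cell import ctrl, cams gives the robot as it stands. The module is installed in compiled form; this text tells all that it offers.
- The arm moves only by the tool servo_tool, never from a script. Its argument "commands" is text: rows parted by semicolons, each of 7 numbers parted by spaces: the shift along the world's x, y, z in m, then the turn, a rotation vector about the world's x, y, z in degrees, then the opening, from 0 (shut) to 1 (fully open). A call has 1 to 5 rows; each row is the pose to reach, as a shift and turn from the pose commanded when the call began; what a row does not reach only later rows make up. A row lasts 1/10 s, in which the tool goes at most 50 mm and 8.59 degrees, less where a joint would pass 70% of its speed; a pose out of reach is approached as far as the arm can. A call with a gripper value outside its range is refused whole. The fingers move at their own pace and stop on an object; the grip force is fixed at half the most. Time passes only in rows, so rows that repeat a pose let the fingers close. It gives the time, the measured TCP pose, the force and the opening at its end, in the units of the state.
- ctrl.sense(): the state, without advancing time (a new reading comes with each control period).
- cams.get_image(name): name is "side" or "top" or "wrist"; returns a dict with "image" (420x560x3 uint8, red, green, blue), "range_z" (420x560 float32, mm along the optical axis (not along the pixel's ray), 0 where there is no reading), "fx", "fy", "cx", "cy" (pixels), "origin" and "rotation" of the camera in the world. Camera axes: x right, y down, z forward; pixel columns grow to the right and rows downward; lengths in mm; the calibration is good to about 2 mm. The wrist camera is an equidistant fisheye: a pixel r from the principal point sees the ray r / f radians off the axis. A picture is of the moment at which its call begins.
- ctrl.job_done(): hands the job in, once; it reports no verdict.
The state is a dict: "t": time; "joints": joint angles; "dq": joint speeds; "joint_efforts": joint torques, N m; "ee_pos": TCP position; "orientation": TCP orientation; "force": force on the tool from outside, world axes, zero at the start; "ft_torque": the same for the moment, N m; "gripper_width": finger opening in mm.
Only numpy, scipy, OpenCV 4.12 (cv2) and the standard library are available. Lean on these libraries where they do the work, as an engineer would, in place of code of your own. Each camera call takes 0.05 s, during which the arm holds its last target. There are 200 camera calls.

TASK

Swing the hinged lens front of the black detector housing shut, hook the wire loop of the draw latch on its roof over the keeper on the front, and throw the latch lever right over past centre so that the front stays clamped down on its seal. Keep off the lens tube, and leave the other things on the table where they are.

Things in the scene. Friction and masses are not known exactly. Their poses are not given: they have to be found in the camera images.
- housing: Detector housing: a black metal box, fixed to the table; 180 mm wide (y), its flat roof 110 mm above the table, spanning x -65 to 75, y -90 to 90 mm. Origin on the table under the box. Its x axis points out through the hinged front, y along the front, z up. Housing coordinates in the other entries are in this frame, in mm.
- front (a joint): Hinge of the front, a panel 184 wide, 40 deep, 8 to 110 mm high. Vertical axis at housing (81, 97); 0 = hard shut, grows as the free edge (y -92) swings out to +x. About 1 N moves it and it stays where left. From about 0.03 down it presses on a sprung foam seal along its free edge (8 N at first, 70 N when shut), which pushes it back to about 0.03 when let go. Outer face at x 118 when shut.
- push_spot (a point): Point on the bare outer face of the front near the free edge, 15 mm below its top edge and 75 mm sideways from the lens centre; at housing (118, -75, 95) when shut: a good place to push it shut. Axes are those of the front: x points out of its outer face.
- lens_tube: Lens tube standing 42 mm out of the middle of the front (housing y 0, 56 mm above the table), 68 mm across. Origin at the centre of its foot on the front's outer face, x points out. Not to be pushed on.
- keeper_seat (a point): Place of the middle of the loop's bar when hooked in the keeper: housing (98, -45, 131) with the front shut. Keeper: steel upright on top of the front, 20 wide, 6 thick, 30 mm high, with a lip at its head. Seat 3 mm out from its outer face, 3 mm under the lip; the lip ends 4 mm further out (+x) than the seat, its top is 9 mm above; 14 mm free below the seat. Axes: x out, z up.
- lever_pin (a point): Fixed pin on which the latch lever turns, at housing (22, -45, 140), between two steel cheeks that rise to 148 mm.
- lever (a joint): Latch lever's turn about its pin. 0 = thrown over on its stop, lying back along -x, 4 degrees above level; grows as it is raised; 1.5 is upright, 2.13 its stop, leaning to the front. Stiff: stays where left (1 N moves its end). With the loop hooked it resists with up to about 8 N at its end, passes centre at about 0.19, then stays down; let go before that it springs up.
- lever_end (a point): Middle of the free end of the lever's black grip, 88 mm from the pin. The grip is 62 mm long, 18 mm wide (along housing y) and 10 mm thick. When the lever is down, push on it from above.
- loop_pivot (a point): Pivot of the wire loop on the lever, 24 mm from the lever pin: at housing (-2, -45, 138) when the lever is down, above the pin when the lever is upright.
- loop (a joint): Turn of the wire loop on the lever, upward from its clamped direction. The loop's elevation above level (towards +x) is this value minus the lever's value minus 0.07. Stiff: it stays where it is put, and turns along with the lever when nothing holds it. Pinched across its legs it can still rotate in the grip; moving its end carries the lever along.
- loop_bar (a point): Middle of the cross bar at the far end of the steel wire loop, 101 mm from loop_pivot. The loop is a U of 6 mm round wire, two straight legs 36 mm apart (42 mm over the outsides, 30 mm inside) joined by the bar; x of this point points from the pivot to the bar, y along the bar.
- switch_box_a: Bystander: black switch box with a white board, 96 x 78 x 31 mm. Origin under its centre.
- switch_box_b: Bystander: a second black switch box with a white board, 96 x 78 x 31 mm. Origin under its centre.
- post_lens: Bystander: a lens in a ring on a post with a round foot 64 mm across, 171 mm high. Origin under its foot.
- driver: Bystander: hex driver with a black handle, 170 mm long, lying. Origin under its middle.
- dust_cap: Bystander: round black dust cap, 66 mm across, 20 mm high. Origin under its centre.
- post_holder: Bystander: black post holder, a tube 25 mm across and 75 mm long, lying. Origin under its middle.
- cage_plate: Bystander: square black plate with a square hole, 60 x 60 x 12 mm. Origin under its centre.

How it is judged (in metres and radians):
At the end, for the whole second after the job is handed in: The lever lies over past centre (under 0.10 rad from its stop), the front is pressed shut on its seal (under 0.022 rad, about 3 mm at the keeper), and the loop's bar lies in the keeper behind the lip (within 5 mm of the seat outward or inward, no more than 15 mm below it) (value of joint lever below 0.1 rad and value of joint front below 0.022 rad and x of loop_bar in the frame of keeper_seat between -0.005 and 0.005 m and z of loop_bar in the frame of keeper_seat between -0.015 and 0.004 m); the robot touches nothing.
It fails at once if the lens tube is pushed on (contact force between lens_tube and anything else above 1 N).
It fails at once if a bystander is shifted by more than 20 mm (distance of any of switch_box_a, switch_box_b, post_lens, driver, dust_cap, post_holder, cage_plate from where it was at the start of the episode above 0.02 m).
It also fails if it takes over 72 s, if anything falls off the work surface, if the arm or the gripper's body presses on something with over 40 N, if the wrist force passes 120 N, or if a joint passes its speed limit or range.

## Working session

There is one attempt and no reset: what is moved stays moved. The work goes in short steps, Python scripts to look and compute and a tool call to move; the robot and the scene stay as the last step left them, time stands still between calls to the robot, and variables do not carry over. Pictures are saved under pics/ and viewed, about 8 in all and at most 12, crops included, and the job is handed in when it is done.

Besides the shell and the picture viewer there is one more tool, called after ">>>" as a command line: name --argument value ..., lists and objects as JSON in quotes. servo_tool: Moves the arm, as the interface text tells. Its arguments: {"type":"object","properties":{"commands":{"type":"string"}},"required":["commands"]}

```bash
mkdir -p pics; cat > h.py <<'E'
import numpy as np, cv2
from cell import ctrl, cams
def get(n):
    return cams.get_image(n)
def pts(d):
    h,w=d["range_z"].shape; u,v=np.meshgrid(np.arange(w),np.arange(h)); z=d["range_z"]
    P=np.stack([(u-d["cx"])/d["fx"]*z,(v-d["cy"])/d["fy"]*z,z],-1)
    P=P@np.array(d["rotation"]).T+np.array(d["origin"]); P[z==0]=np.nan
    return P
def save(n,d): cv2.imwrite("pics/"+n,d["image"][:,:,::-1])
E
python3 - <<'E'
from h import *
np.set_printoptions(precision=1,suppress=True)
s=ctrl.sense();print(s)
for n in("top","side"):
    d=get(n);save(n+"1.png",d);np.save(n+"1.npy",pts(d));print(n,d["fx"],d["cx"],d["cy"],d["origin"],d["rotation"])
E
```

```text
{'t': 0.0, 'joints': array([-70.5,  19.1,  -3.7,  83.7,   1.2,  77.3,  -5.1]), 'dq': array([ 0. , -0.1, -0. , -0. , -0. ,  0.1,  0. ]), 'joint_efforts': array([  0. , -62.5,   0. , -39.2,   0. ,   0. ,   0. ]), 'ee_pos': array([222.3, 583.7, 230.5]), 'orientation': array([[-0.9,  0.4, -0. ],
       [ 0.4,  0.9, -0. ],
       [-0. , -0. , -1. ]]), 'force': array([ 0.3,  0.2, -0.3]), 'ft_torque': array([-0., -0., -0.]), 'gripper_width': 85.330014408505}
top 422.73292275263003 280.2282538439654 202.01289599270382 [ 299.3   -5.8 1317.4] [[-0.  -1.   0.2]
 [-1.   0.   0. ]
 [-0.  -0.2 -1. ]]
side 539.5087172237209 272.5396634291288 212.71698890802944 [ 518.1 1069.  1071.1] [[-1.  -0.   0. ]
 [-0.   0.7 -0.7]
 [ 0.  -0.7 -0.7]]
```

View pics/top1.png

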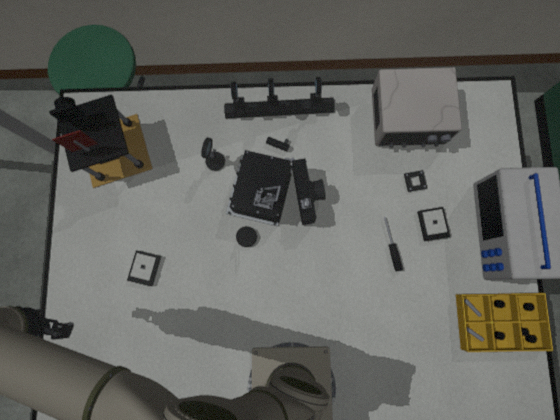

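View pics/side1.png

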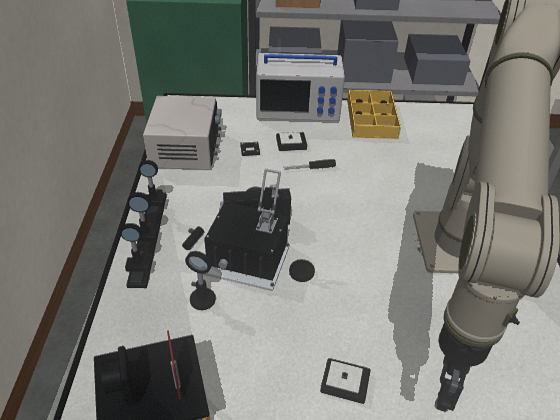

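Top view: housing at about (262,187), its front ajar at (303,190), lens pointing to image right (world −y). Side view: the loop stands up at about (270,190). Next I'll measure the roof frame.

```bash
python3 - <<'E'
from h import *
np.set_printoptions(precision=1,suppress=True,linewidth=150)
T=np.load("top1.npy");S=np.load("side1.npy")
for n,P,roi in(("top",T,(140,235,220,340)),("side",S,(160,290,195,310))):
    Q=P[roi[0]:roi[1],roi[2]:roi[3]].reshape(-1,3);Q=Q[~np.isnan(Q[:,0])]
    r=Q[(Q[:,2]>103)&(Q[:,2]<117)]
    print(n,len(Q),len(r),np.histogram(Q[:,2],np.arange(-10,260,10))[0])
    # cluster roof vs front
    g=r[:,:2]; m=np.zeros((400,400),np.uint8)
    ij=((g-[350,-250])).astype(int); ok=((ij>=0)&(ij<400)).all(1); m[ij[ok,0],ij[ok,1]]=255
    m=cv2.morphologyEx(m,cv2.MORPH_CLOSE,np.ones((7,7)))
    for c in cv2.findContours(m,cv2.RETR_EXTERNAL,cv2.CHAIN_APPROX_NONE)[0]:
        if cv2.contourArea(c)>800:
            b=cv2.boxPoints(cv2.minAreaRect(c))[:,::-1]+[350,-250]; print(cv2.contourArea(c),cv2.minAreaRect(c)[1:],b.tolist())
    hi=Q[Q[:,2]>122]; print(len(hi)); print(hi[np.argsort(-hi[:,2])][::max(1,len(hi)//40)])
a=cv2.imread("pics/top1.png")[140:240,215:345];b=cv2.imread("pics/side1.png")[160:300,195:305]
a=cv2.resize(a,None,fx=3.5,fy=3.5,interpolation=2);b=cv2.resize(b,(330,420),interpolation=2)
o=np.zeros((420,790,3),np.uint8);o[:350,:455]=a;o[:,460:]=b;o=cv2.convertScaleAbs(o,alpha=1.6,beta=20);cv2.imwrite("pics/c1.png",o)
E
```

```text
top 11363 3551 [3383 2904  466  217   35   28   45   51  116  190   69 1865 1740   12   23   31    1   20   20   18   11   14   14   29   10   12]
31845.0 ((250.5204315185547, 188.2500762939453), 10.362459182739258) [[647.9649658203125, -113.347900390625], [462.78533935546875, -79.4864501953125], [507.8476257324219, 166.9478759765625], [693.0272521972656, 133.08642578125]]
248
[[508.7  27.7 255.9]
 [519.4  22.4 254.2]
 [527.4  22.3 253.4]
 [540.9  22.1 252.4]
 [535.6  19.6 251.9]
 [530.6  19.8 250.9]
 [546.8  22.1 249.4]
 [542.3  24.9 246.4]
 [546.6  27.6 239.3]
 [548.2  33.1 233.2]
 [546.8  36.  227.6]
 [534.2  57.4 225.6]
 [531.7  57.5 224.8]
 [532.   62.9 223.7]
 [550.9  36.2 221.7]
 [527.6  57.9 218.3]
 [528.2  63.4 216.3]
 [551.2  44.8 208.9]
 [552.4  47.7 203.9]
 [550.8  50.7 199.3]
 [541.2  67.4 194.2]
 [520.   65.3 188.5]
 [521.1  71.1 183.7]
 [524.2  65.7 181.4]
 [524.7  71.3 179.7]
 [558.9  65.6 177. ]
 [529.   69.  171.9]
 [554.8  68.9 170.5]
 [521.4  80.4 168.6]
 [530.1  74.9 167.1]
 [519.2  77.9 165.1]
 [522.   62.2 148.4]
 [554.4  79.  147. ]
 [528.9 -59.3 143.1]
 [515.
[... 804 characters left out ...]
216.7]
 [515.5  52.4 211.4]
 [539.7  67.6 207.3]
 [539.5  70.4 203.2]
 [532.1  68.1 198.2]
 [554.7  56.8 194.1]
 [554.6  59.3 189.7]
 [534.3  71.2 184.4]
 [544.1  72.1 181.5]
 [524.3  70.8 177.9]
 [534.1  74.7 174.3]
 [562.   61.6 171.5]
 [679.4 232.8 169.9]
 [695.1 235.3 168.6]
 [679.1 236.7 167.5]
 [526.3  79.7 165.8]
 [533.8  78.4 164.3]
 [679.2 239.9 160.9]
 [538.9  71.6 157.8]
 [697.  228.8 154.8]
 [543.8  73.6 152.6]
 [548.9  71.3 150.3]
 [665.9 243.  148.1]
 [668.3 244.  145.7]
 [678.4 236.7 143.9]
 [538.7  73.  141.9]
 [528.3  81.9 140.4]
 [556.   81.4 138.7]
 [686.2 233.6 136.8]
 [530.6  86.9 134.6]
 [666.8 244.1 132.1]
 [689.5 230.2 129.3]
 [689.3 233.6 126.2]
 [694.5 231.2 123.2]]
```

View pics/c1.png

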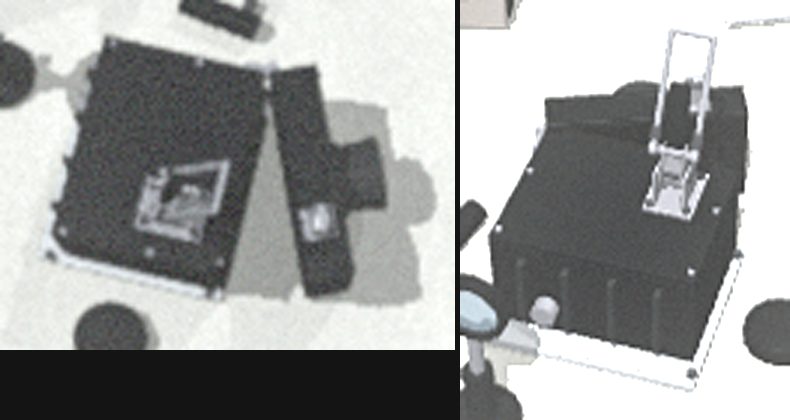

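```bash
cat > fit.py <<'E'
from h import *
np.set_printoptions(precision=2,suppress=True,linewidth=150)
T=np.load("top1.npy");S=np.load("side1.npy")
A=T[140:235,220:340].reshape(-1,3);B=S[160:290,195:310].reshape(-1,3)
def roofline(Q,name):
    Q=Q[(Q[:,2]>103)&(Q[:,2]<117)]
    th=np.radians(-100.); c=np.array([590.,60.])
    for it in range(15):
        ex=np.array([np.cos(th),np.sin(th)]);ey=np.array([-ex[1],ex[0]])
        h=np.c_[(Q[:,:2]-c)@ex,(Q[:,:2]-c)@ey]
        # edges: y min/max in x bins (-50..50), x min in y bins
        lo=[];hi=[];bk=[];xb=np.arange(-50,50,6)
        for x in xb:
            s=h[(abs(h[:,0]-x)<3)&(abs(h[:,1])<110)][:,1]; lo.append(s.min());hi.append(s.max())
        yb=np.arange(-70,70,6)
        for y in yb: bk.append(h[(abs(h[:,1]-y)<3)][:,0].min())
        lo,hi,bk=map(np.array,(lo,hi,bk))
        k=lambda a,b:np.polyfit(a[abs(b-np.median(b))<8],b[abs(b-np.median(b))<8],1)
        a1,a2,a3=k(xb,lo),k(xb,hi),k(yb,bk)
        d=(a1[0]+a2[0]-a3[0])/3
        th+=d*.7
        c=c+ey*(a1[1]+a2[1])/2+ex*(a3[1]+65)
    print(name,np.degrees(th),c,"width",a2[1]-a1[1],"slopes",a1[0],a2[0],a3[0],"roofz",np.median(Q[:,2]))
    return th,c
t1,c1=roofline(A,"top");t2,c2=roofline(B,"side")
E
python3 - <<'E'
from fit import *
th=(t1+t2)/2;c=(c1+c2)/2
print("use",np.degrees(th),c)
ex=np.array([np.cos(th),np.sin(th)]);ey=np.array([-ex[1],ex[0]])
for n,Q in(("top",A),("side",B)):
    h=np.c_[(Q[:,:2]-c)@ex,(Q[:,:2]-c)@ey,Q[:,2]]
    h=h[(h[:,2]>118)&(abs(h[:,1]+45)<35)]
    h=h[np.argsort(h[:,2])]
    print(n,len(h));print(h[::max(1,len(h)//60)])
    # front top
    f=np.c_[(Q[:,:2]-c)@ex,(Q[:,:2]-c)@ey,Q[:,2]];f=f[(f[:,2]>104)&(f[:,2]<116)&(f[:,0]>83)]
    for y in range(-100,100,15):
        s=f[abs(f[:,1]-y)<4][:,0]
        if len(s)>3: print(y,s.min(),s.max())
E
```

```text
top -104.98611555718908 [588.44  82.89] width 178.32324178276141 slopes -0.003316503110651219 -0.0008061482480857685 -0.0030606929492072387 roofz 109.86060121746118
side -105.08141788152467 [591.4   85.61] width 177.92601563799883 slopes 0.0013256835872330099 -0.0036522848959097947 -0.002326782618295729 roofz 110.29884689072912
use -105.03376671935688 [589.92  84.25]
top 262
[[ 53.87 -32.16 118.37]
 [ 16.13 -59.74 119.15]
 [ 52.52 -26.64 119.49]
 [ 52.1  -60.19 120.08]
 [146.52 -34.69 123.17]
 [ 34.45 -59.58 125.89]
 [ 36.83 -32.92 130.89]
 [ 40.85 -59.54 133.79]
 [154.96 -35.24 136.94]
 [152.31 -24.15 137.73]
 [150.23 -27.84 138.75]
 [144.07 -26.58 139.83]
 [154.32 -33.02 140.02]
 [150.91 -30.99 140.53]
 [144.77 -29.7  141.45]
 [152.26 -36.93 142.36]
 [148.2  -32.2  143.34]
 [ 17.35 -55.96 146.89]
 [ 40.6  -32.54 147.25]
 [ 12.06 -57.58 148.53]
 [ 24.82 -57.48 163.42]
 [ 21.68 -55.8  165.77]
 [ 23.31 -61.57 167.45]
 [ 23.22 -50.02 167.87]
 [ 21.82 -33.1  169.2 ]
 [ 19.99 -36.78 170.55]
 [ 20.61 -27.92 170.92]
 [ 28.23 -67.53 174.33]
 [ 27.85 -65.27 177.09]
 [ 27.37 -62.87 178.91]
 [
[... 2680 characters left out ...]
 -49.57 225.61]
 [ 61.   -60.02 227.46]
 [ 65.12 -63.85 231.55]
 [ 60.08 -24.18 235.09]
 [ 63.42 -28.26 239.85]
 [ 68.67 -24.03 244.25]
 [ 70.96 -61.69 248.54]
 [ 73.31 -50.77 250.36]
 [ 72.89 -43.19 251.96]
 [ 77.06 -47.06 252.89]
 [ 74.14 -58.07 254.61]]
-70 147.14487420298434 167.67311805827157
-55 85.62000264355207 192.72288833509103
-40 137.72129161624497 182.33833548184904
-25 129.56932685807539 149.6194993409849
5 113.3910014969773 157.6143923162316
20 107.46624120369191 155.20408140136698
35 102.01622638101489 148.79058810312264
50 83.70263342802596 137.58437625744367
65 83.62179183802402 137.7609817018482
80 83.2117619933193 127.07513820534706
95 83.03200190141757 122.29061609644653
```

Housing frame is consistent in both views: yaw −105°, origin (590, 84), with a roof width of 178 mm against 180. The crop shows the front about 0.32 rad open, the lever about upright at 1.7, and the loop bar at housing (76, −45, 252). Starting with an outward and upward swing, turning the jaws to housing y.

>>> servo_tool --commands "0.16 -0.15 0.1 0 0 -40 0;0.16 -0.15 0.1 0 0 -40 0;0.16 -0.15 0.1 0 0 -40 0;0.16 -0.15 0.1 0 0 -40 0;0.16 -0.15 0.1 0 0 -40 0"

```text
t: 0.6
ee_pos: [384.3, 431.8, 332.5]
orientation: [[-0.48, 0.877, 0.001], [0.877, 0.48, 0.0], [-0.0, 0.001, -1.0]]
force: [0.5, 0.2, -1.1]
gripper_width: 12.4
```

```bash
cat > w.py <<'E'
from h import *
np.set_printoptions(precision=2,suppress=True,linewidth=150)
th=np.radians(-105.0);O=np.array([590.,84.,0])
R=np.array([[np.cos(th),-np.sin(th),0],[np.sin(th),np.cos(th),0],[0,0,1]])
W=lambda x,y,z:O+R@np.array([x,y,z])
H=lambda p:R.T@(np.array(p)-O)
def st():
    s=ctrl.sense();o=s["orientation"]
    print("t",s["t"],"ee",s["ee_pos"],"H",H(s["ee_pos"]),"yaw_y",np.degrees(np.arctan2(o[1,1],o[0,1])),"z",o[:,2],"F_h",R.T@s["force"],"w",s["gripper_width"],"q",s["joints"])
    return s
def to(x,y,z):
    s=st();print("delta",(W(x,y,z)-s["ee_pos"])/1000)
E
python3 -c "
from w import *
to(215,-75,330)"
```

```text
t 0.6 ee [384.33 431.83 332.46] H [-282.75 -288.68  332.46] yaw_y 28.71321613365111 z [ 0.  0. -1.] F_h [-0.36  0.46 -1.15] w 12.398672548743589 q [-59.6   10.96   7.98  81.92  -1.49  87.2  -22.98]
delta [ 0.08 -0.54 -0.  ]
```

>>> servo_tool --commands "0.03 -0.2 0 0 0 -40 0;0.03 -0.2 0 0 0 -40 0;0.03 -0.2 0 0 0 -40 0;0.03 -0.2 0 0 0 -40 0;0.03 -0.2 0 0 0 -40 0"

```text
t: 1.1
ee_pos: [414.2, 227.5, 332.0]
orientation: [[0.203, 0.979, 0.001], [0.979, -0.203, 0.0], [0.0, 0.001, -1.0]]
force: [0.1, 0.2, -0.0]
gripper_width: -0.1
```

>>> servo_tool --commands "0.025 -0.2 0 0 0 -3.7 0;0.025 -0.2 0 0 0 -3.7 0;0.025 -0.2 0 0 0 -3.7 0;0.025 -0.2 0 0 0 -3.7 0;0.025 -0.2 0 0 0 -3.7 0"

```text
t: 1.6
ee_pos: [437.7, 27.4, 331.7]
orientation: [[0.26, 0.966, 0.001], [0.966, -0.26, 0.0], [0.001, 0.001, -1.0]]
force: [-0.5, 1.4, 0.5]
gripper_width: 0.2
```

>>> servo_tool --commands "0.023 -0.136 0 0 0 0 0;0.023 -0.136 0 0 0 0 0;0.023 -0.136 0 0 0 0 0;0.023 -0.136 -0.05 0 0 0 0;0.023 -0.136 -0.1 0 0 0 0"

```text
t: 2.1
ee_pos: [460.9, -102.9, 230.7]
orientation: [[0.253, 0.967, 0.003], [0.967, -0.253, 0.0], [0.001, 0.003, -1.0]]
force: [0.7, 0.5, -1.6]
gripper_width: 0.1
```

```bash
python3 -c "
from w import *
to(215,-75,85)"
```

```text
t 2.1 ee [ 460.94 -102.91  230.69] H [213.95 -76.28 230.69] yaw_y -14.678180539196552 z [ 0.  0. -1.] F_h [-0.68  0.58 -1.56] w 0.10080554958767789 q [-34.95  -3.04  41.37 107.86   2.04  74.26  -8.84]
delta [ 0.   -0.   -0.15]
```

>>> servo_tool --commands "0 0 -0.05 0 0 0 0;0 0 -0.1 0 0 0 0;0 0 -0.143 0 0 0 0;0 0 -0.143 0 0 0 0"

```text
t: 2.5
ee_pos: [456.5, -101.5, 83.8]
orientation: [[0.251, 0.968, -0.009], [0.968, -0.251, -0.002], [-0.004, -0.009, -1.0]]
force: [-0.7, 0.5, 0.7]
gripper_width: 0.3
```

>>> servo_tool --commands "0.004 0.014 0 0 0 0 0;0.008 0.029 0 0 0 0 0;0.011 0.041 0 0 0 0 0;0.013 0.05 0 0 0 0 0;0.015 0.056 0 0 0 0 0"

```text
t: 3.0
ee_pos: [462.9, -49.1, 88.1]
orientation: [[0.255, 0.966, -0.028], [0.967, -0.255, -0.0], [-0.007, -0.027, -1.0]]
force: [-78.2, -13.1, 62.4]
gripper_width: 0.0
```

```bash
python3 -c "
from w import *
to(133,-76,85)"
```

```text
t 3.0 ee [462.94 -49.05  88.12] H [161.41 -88.3   88.12] yaw_y -14.793816199634024 z [-0.03 -0.   -1.  ] F_h [ 32.85 -72.14  62.41] w 0.0038976212774028893 q [-37.18   9.13  40.72 117.05  -6.89  57.82  -7.75]
delta [ 0.02  0.02 -0.  ]
```

```bash
python3 -c "
from w import *
st()
a=get('side')['image'];b=get('top')['image'];st()
a=cv2.resize(a[120:330,170:450],None,fx=1.4,fy=1.4);b=cv2.resize(b[140:350,200:480],None,fx=1.4,fy=1.4)
cv2.imwrite('pics/c2.png',cv2.convertScaleAbs(np.hstack([a,b])[:,:,::-1],alpha=1.4))"
```

```text
t 3.0 ee [462.94 -49.05  88.12] H [161.41 -88.3   88.12] yaw_y -14.793816199634024 z [-0.03 -0.   -1.  ] F_h [ 32.85 -72.14  62.41] w 0.0038976212774028893 q [-37.18   9.13  40.72 117.05  -6.89  57.82  -7.75]
t 3.1 ee [462.68 -48.37  87.99] H [160.82 -88.72  87.99] yaw_y -14.755172927159276 z [-0.03  0.   -1.  ] F_h [ 26.28 -65.73  56.81] w 0.11054439658045702 q [-37.19   9.12  40.68 117.07  -6.94  57.84  -7.73]
```

View pics/c2.png

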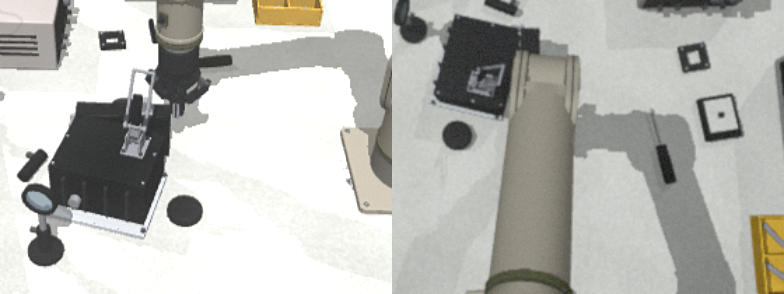

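The picture shows the closed gripper's linkage beside the open front, over the keeper. The force is upward and toward the free edge, so I think a knuckle landed on the keeper head. I'll lift off and push higher up and nearer the free edge.

>>> servo_tool --commands "-0.01 0 0.01 0 0 0 0;-0.014 -0.012 0.015 0 0 0 0;-0.014 -0.012 0.015 0 0 0 0;-0.014 -0.012 0.015 0 0 0 0"

```text
t: 3.5
ee_pos: [462.5, -57.9, 104.6]
orientation: [[0.252, 0.968, 0.002], [0.968, -0.252, 0.001], [0.001, 0.002, -1.0]]
force: [0.5, 0.3, -0.2]
gripper_width: -0.4
```

```bash
python3 -c "
from w import *
to(150,-86,100)
P=pts(get('side'))[160:290,195:310].reshape(-1,3); h=(P-O)@R
f=h[(h[:,2]>122)&(h[:,2]<143)&(h[:,0]>100)&(h[:,0]<170)&(abs(h[:,1]+30)<25)]; print('keeper',len(f),np.median(f,0))
f=h[(h[:,2]>106)&(h[:,2]<113)&(h[:,0]>83)]
for y in range(-60,100,20):
  s=f[abs(f[:,1]-y)<4][:,0]
  if len(s)>3: print(y,s.min(),s.max())
"
```

```text
t 3.5 ee [462.49 -57.86 104.57] H [170.03 -86.45 104.57] yaw_y -14.571763718422726 z [ 0.  0. -1.] F_h [-0.39  0.4  -0.18] w -0.40422152428255564 q [-37.46   5.8   41.37 117.54  -4.57  58.04  -8.39]
delta [ 0.01  0.02 -0.  ]
keeper 33 [126.91 -33.1  135.85]
-60 117.15252571958798 157.29072776318696
-40 118.66537228570625 155.4459648079433
0 85.37826035896748 142.26097897312147
20 97.00097634161965 140.75575515215888
40 84.33771201990069 134.08491764485936
60 84.10146142675954 128.22628416136507
80 84.92778797887843 121.16887939650174
```

>>> servo_tool --commands "0.001 0.004 -0.004 0 0 0 0;0.003 0.010 -0.004 0 0 0 0;0.004 0.015 -0.004 0 0 0 0;0.005 0.020 -0.004 0 0 0 0;0.005 0.020 -0.004 0 0 0 0"

```text
t: 4.05
ee_pos: [461.8, -37.5, 98.4]
orientation: [[0.251, 0.968, -0.012], [0.968, -0.251, 0.0], [-0.003, -0.011, -1.0]]
force: [-28.4, -1.9, 28.4]
gripper_width: -0.0
```

```bash
python3 -c "
from w import *
to(133,-86,100)"
```

```text
t 4.05 ee [461.81 -37.52  98.37] H [150.56 -92.37  98.37] yaw_y -14.536924843286329 z [-0.01  0.   -1.  ] F_h [  9.19 -26.94  28.39] w -0.02476101261436173 q [-38.81   6.73  40.35 117.57  -5.12  58.06 -10.43]
delta [0.01 0.02 0.  ]
```

>>> servo_tool --commands "-0.005 -0.02 0.01 0 0 0 0;-0.005 -0.02 0.02 0 0 20 0;-0.005 -0.02 0.02 0 0 28 0;-0.005 -0.02 0.02 0 0 36 0;-0.005 -0.02 0.02 0 0 36 0"

```text
t: 4.55
ee_pos: [461.6, -57.6, 119.1]
orientation: [[-0.345, 0.938, -0.0], [0.938, 0.345, -0.0], [-0.0, -0.0, -1.0]]
force: [-0.2, -0.0, -0.4]
gripper_width: 0.1
```

>>> servo_tool --commands "0 0 0 0 0 40 0;0 0 0 0 0 40 0;0 0 0 0 0 40 0;0 0 0 0 0 40 0;0 0 0 0 0 40 0"

```text
t: 5.05
ee_pos: [461.5, -57.6, 119.0]
orientation: [[-0.868, 0.497, -0.0], [0.497, 0.868, -0.0], [0.0, -0.001, -1.0]]
force: [0.1, -1.5, 0.3]
gripper_width: 0.4
```

>>> servo_tool --commands "0 0 0 0 0 14 0;0 0 0 0 0 14 0;0 0 -0.02 0 0 14 0;0 0 -0.027 0 0 14 0"

```text
t: 5.45
ee_pos: [460.8, -57.6, 90.9]
orientation: [[-0.961, 0.278, -0.002], [0.278, 0.961, -0.0], [0.002, -0.001, -1.0]]
force: [-0.8, -0.1, -0.8]
gripper_width: 0.4
```

```bash
python3 -c "
from w import *
to(142,-84,92)"
```

```text
t 5.45 ee [460.77 -57.55  90.86] H [170.18 -88.19  90.86] yaw_y 73.84915866333131 z [-0. -0. -1.] F_h [ 0.29 -0.78 -0.81] w 0.3864441225692021 q [-32.89   6.93  36.63 118.14  -4.91  56.5   80.12]
delta [0.01 0.03 0.  ]
```

>>> servo_tool --commands "0.002 0.007 0 0 0 0 0;0.004 0.014 0 0 0 0 0;0.006 0.020 0 0 0 0 0;0.008 0.024 0 0 0 0 0;0.008 0.024 0 0 0 0 0"

```text
t: 5.95
ee_pos: [463.9, -32.8, 91.6]
orientation: [[-0.961, 0.278, -0.013], [0.278, 0.961, 0.001], [0.013, -0.003, -1.0]]
force: [-31.2, 0.7, 22.4]
gripper_width: 0.2
```

```bash
python3 -c "
from w import *
to(135,-85,92)"
```

```text
t 5.95 ee [463.9  -32.82  91.6 ] H [145.47 -91.57  91.6 ] yaw_y 73.87567625532692 z [-0.01  0.   -1.  ] F_h [  7.36 -30.3   22.43] w 0.20251229990060418 q [-34.62   7.5   35.45 117.43  -5.22  57.32  77.35]
delta [0.01 0.01 0.  ]
```

The force is along −y, and the numbers explain it: with the front open its free end sits at housing y about −77, so the finger was catching the end face and not the outer face. I'll back out and push at y about −68.

>>> servo_tool --commands "-0.006 -0.012 0.003 0 0 0 0;-0.008 -0.028 0.003 0 0 0 0;0.004 -0.034 0.003 0 0 0 0;0.011 -0.035 0.003 0 0 0 0;0.011 -0.035 0.003 0 0 0 0"

```text
t: 6.45
ee_pos: [481.6, -68.3, 95.8]
orientation: [[-0.961, 0.278, 0.001], [0.278, 0.961, -0.0], [-0.001, -0.0, -1.0]]
force: [0.3, 1.7, 0.8]
gripper_width: -0.3
```

```bash
python3 -c "
from w import *
to(150,-68,95)
P=pts(get('side'))[160:290,195:310].reshape(-1,3); h=(P-O)@R
f=h[(h[:,2]>106)&(h[:,2]<113)&(h[:,0]>83)]
for y in range(-80,100,20):
  s=f[abs(f[:,1]-y)<5][:,0]
  if len(s)>3: print(y,np.sort(s)[-4:])
"
```

```text
t 6.45 ee [481.59 -68.28  95.78] H [175.15 -65.3   95.78] yaw_y 73.86244427384732 z [ 0. -0. -1.] F_h [-1.71 -0.17  0.82] w -0.2688047273326393 q [-31.41   9.69  37.16 115.03  -6.91  57.36  82.95]
delta [ 0.    0.02 -0.  ]
-80 [139.2  171.37 172.52 181.93]
-60 [162.06 162.68 164.87 167.44]
0 [120.07 122.47 126.27 128.35]
20 [125.83 126.03 126.29 129.35]
40 [121.65 123.42 123.94 124.3 ]
60 [119.04 122.23 122.46 122.73]
80 [115.47 117.79 117.92 118.35]
```

>>> servo_tool --commands "0.002 0.008 0 0 0 0 0;0.004 0.016 0 0 0 0 0;0.006 0.023 0 0 0 0 0;0.007 0.028 0 0 0 0 0;0.008 0.031 0 0 0 0 0"

```text
t: 7.0
ee_pos: [488.3, -37.1, 95.3]
orientation: [[-0.961, 0.278, -0.0], [0.278, 0.961, 0.0], [0.0, -0.0, -1.0]]
force: [-0.6, -1.3, -0.0]
gripper_width: -0.1
```

```bash
python3 -c "
from w import *
to(137,-70,95)"
```

```text
t 7.0 ee [488.28 -37.13  95.25] H [143.33 -66.91  95.25] yaw_y 73.87842081306677 z [-0.  0. -1.] F_h [ 1.41 -0.24 -0.05] w -0.12173327673688297 q [-33.75  10.19  35.85 114.48  -7.06  57.45  79.35]
delta [-0.    0.01 -0.  ]
```

>>> servo_tool --commands "0.0005 0.002 0 0 0 0 0;0.001 0.004 0 0 0 0 0;0.0015 0.006 0 0 0 0 0;0.002 0.008 0 0 0 0 0"

```text
t: 7.4
ee_pos: [490.3, -30.0, 95.3]
orientation: [[-0.96, 0.279, -0.0], [0.279, 0.96, -0.0], [0.0, -0.0, -1.0]]
force: [-2.2, -5.4, 0.9]
gripper_width: -0.0
```

```bash
python3 -c "
from w import *
st()"
```

```text
t 7.4 ee [490.3  -29.99  95.3 ] H [135.91 -66.8   95.3 ] yaw_y 73.8111004286579 z [-0. -0. -1.] F_h [ 5.78 -0.71  0.89] w -0.032475019572053114 q [-34.27  10.37  35.55 114.27  -7.12  57.48  78.49]
```

>>> servo_tool --commands "0.0003 0.001 0 0 0 0 0;0.0005 0.002 0 0 0 0 0;0.0005 0.002 0 0 0 0 0;-0.002 -0.008 0 0 0 0 0;-0.008 -0.03 0 0 0 0 0"

```text
t: 7.9
ee_pos: [483.0, -58.9, 95.5]
orientation: [[-0.961, 0.276, 0.001], [0.276, 0.961, 0.001], [-0.001, 0.001, -1.0]]
force: [-0.4, -1.4, -1.1]
gripper_width: -0.1
```

>>> servo_tool --commands "-0.004 -0.015 0.05 0 0 0 1;-0.004 -0.015 0.1 0 0 -8 1;-0.004 -0.015 0.15 0 0 -16 1;-0.004 -0.015 0.2 0 0 -24 1;-0.004 -0.015 0.245 0 0 -32 1"

```text
t: 8.4
ee_pos: [478.1, -75.2, 343.0]
orientation: [[-0.663, 0.749, 0.002], [0.749, 0.663, 0.001], [-0.0, 0.002, -1.0]]
force: [0.7, -0.2, -1.2]
gripper_width: 72.3
```

>>> servo_tool --commands "0 0 0 0 0 -42 1;0 0 0 0 0 -42 1;0 0 0 0 0 -42 1;0 0 0 0 0 -42 1;0 0 0 0 0 -42 1"

```text
t: 8.9
ee_pos: [478.5, -75.1, 340.5]
orientation: [[0.009, 1.0, 0.001], [1.0, -0.009, 0.001], [0.001, 0.001, -1.0]]
force: [0.4, 0.2, 0.3]
gripper_width: 85.1
```

```bash
python3 -c "
from w import *
to(70,-45,330)
d=get('side')
P=pts(d)[160:290,195:310].reshape(-1,3); h=(P-O)@R
l=h[(abs(h[:,1]+45)<30)&(h[:,2]>246)&(h[:,2]<262)&(h[:,0]<100)&(h[:,0]>40)]; print(len(l),l.min(0),np.median(l,0),l.max(0))
f=h[(h[:,2]>106)&(h[:,2]<113)&(h[:,0]>83)]
for y in range(-80,100,20):
  s=f[abs(f[:,1]-y)<5][:,0]
  if len(s)>3: print(y,np.sort(s)[-4:])
k=h[(h[:,2]>120)&(h[:,2]<145)&(h[:,0]>85)&(h[:,0]<130)&(abs(h[:,1]+45)<25)];print('keeper',len(k),k.min(0),np.median(k,0),k.max(0))
"
```

```text
t 8.9 ee [478.46 -75.08 340.48] H [182.52 -66.56 340.48] yaw_y -0.5191985910421133 z [ 0.  0. -1.] F_h [-0.29  0.34  0.27] w 85.08371619020937 q [-33.4   -3.38  35.73  95.27   1.93  87.42   1.68]
delta [ 0.05  0.1  -0.01]
50 [ 66.04 -65.12 246.19] [ 72.53 -44.66 252.19] [ 78.51 -22.88 257.08]
-80 [121.09 121.44 121.78 123.58]
-60 [119.53 119.59 121.35 125.74]
0 [ 96.85 107.11 115.55 119.92]
20 [115.49 115.54 116.39 118.55]
40 [114.73 115.9  116.56 117.89]
60 [114.66 115.14 116.62 118.99]
80 [112.83 115.33 117.   118.06]
keeper 38 [ 87.1  -53.11 120.32] [ 95.41 -42.72 137.34] [107.75 -34.81 144.59]
```

>>> servo_tool --commands "0.05 0.103 -0.01 0 0 -14.5 1;0.05 0.103 -0.01 0 0 -14.5 1;0.05 0.103 -0.01 0 0 -14.5 1;0.05 0.103 -0.01 0 0 -14.5 1;0.05 0.103 -0.05 0 0 -14.5 1"

```text
t: 9.45
ee_pos: [530.7, 27.4, 294.0]
orientation: [[0.251, 0.968, 0.008], [0.968, -0.251, 0.001], [0.003, 0.007, -1.0]]
force: [-0.5, -1.1, -0.6]
gripper_width: 85.3
```

```bash
python3 -c "
from w import *
to(70,-45,228)
d=get('wrist');cv2.imwrite('pics/w1.png',d['image'][:,:,::-1])"
```

```text
t 9.45 ee [530.7   27.4  293.97] H [ 70.02 -42.62 293.97] yaw_y -14.521917472126525 z [ 0.01  0.   -1.  ] F_h [ 1.21 -0.15 -0.62] w 85.33330238096997 q [-37.26   4.74  31.61  94.09  -2.54  81.43 -19.9 ]
delta [-0.    0.   -0.07]
```

View pics/w1.png

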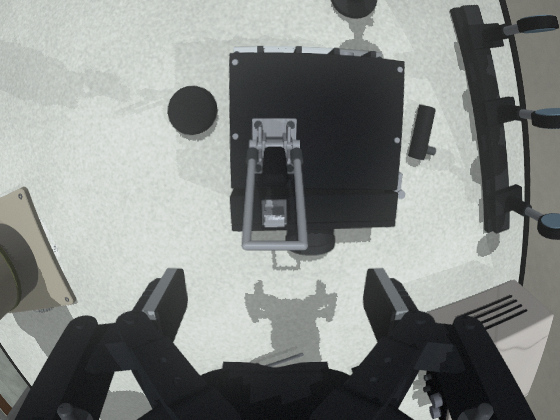

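The wrist view shows the loop centred between the open pads (bar at rows 240–247, columns 245–306). The front is shut and the keeper shows at (274,212) inside the loop. Next I'll check where the camera sits relative to the TCP, to be sure it clears the lever.

```bash
python3 -c "
from w import *
d=get('wrist');print(H(d['origin'])-H(ctrl.sense()['ee_pos']),R.T@d['rotation'])"
```

```text
[-80.44   0.68 140.28] [[-0.01  0.95  0.32]
 [ 1.    0.01 -0.  ]
 [-0.    0.32 -0.95]]
```

>>> servo_tool --commands "-0.0025 0.0005 -0.03 0 0 0 1;-0.0025 0.0005 -0.066 0 0 0 1;-0.0025 0.0005 -0.066 0 0 0 1;-0.0025 0.0005 -0.066 0 0 0 0.5;-0.0025 0.0005 -0.066 0 0 0 0.4"

```text
t: 10.05
ee_pos: [527.0, 28.3, 226.9]
orientation: [[0.253, 0.967, 0.003], [0.967, -0.253, 0.001], [0.002, 0.003, -1.0]]
force: [0.1, -0.7, 1.0]
gripper_width: 59.1
```

>>> servo_tool --commands "0 0 0 0 0 0 0.4;0 0 0 0 0 0 0.4;0 0 0 0 0 0 0.4;0 0 0 0 0 0 0.4"

```text
t: 10.45
ee_pos: [529.8, 27.1, 227.7]
orientation: [[0.254, 0.967, 0.01], [0.967, -0.254, -0.001], [0.002, 0.01, -1.0]]
force: [12.9, -5.6, 4.2]
gripper_width: 40.0
```

```bash
python3 -c "
from w import *
st()"
```

```text
t 10.45 ee [529.77  27.14 227.73] H [ 70.51 -43.47 227.73] yaw_y -14.741983344471521 z [ 0.01 -0.   -1.  ] F_h [ 2.06 13.95  4.15] w 40.0195703192705 q [-36.88   6.59  31.5  100.32  -3.5   73.51 -19.33]
```

Gripped across the legs (40 mm). Swinging the loop down on an arc about its pivot.

>>> servo_tool --commands "-0.0008 -0.0089 -0.006 0 0 0 0.4;-0.003 -0.017 -0.0134 0 0 0 0.4;-0.005 -0.025 -0.023 0 0 0 0.4;-0.0067 -0.031 -0.0323 0 0 0 0.4;-0.0082 -0.0364 -0.0438 0 0 0 0.4"

```text
t: 10.95
ee_pos: [520.6, -10.0, 183.7]
orientation: [[0.255, 0.967, 0.008], [0.967, -0.255, -0.001], [0.001, 0.008, -1.0]]
force: [3.9, -6.5, 7.5]
gripper_width: 39.8
```

```bash
python3 -c "
from w import *
st()
d=get('side');P=pts(d)[150:290,195:330].reshape(-1,3); h=(P-O)@R
l=h[(abs(h[:,1]+45)<11)&(h[:,2]>195)&(h[:,0]<80)&(h[:,0]>-80)];print('lever',len(l),l[np.argsort(-l[:,2])][:12])"
```

```text
t 10.95 ee [520.58 -10.05 183.67] H [108.81 -42.72 183.67] yaw_y -14.784433121762259 z [ 0.01 -0.   -1.  ] F_h [5.32 5.44 7.46] w 39.845873463645674 q [-34.22   7.51  32.98 105.03  -4.34  68.27 -14.68]
lever 109 [[ 71.64 -52.26 317.81]
 [ 69.08 -43.15 317.54]
 [ 71.74 -49.78 317.19]
 [ 71.09 -45.05 316.58]
 [ 74.7  -53.88 316.07]
 [ 77.26 -55.65 314.69]
 [ 73.95 -54.16 313.74]
 [ 76.42 -46.03 313.13]
 [ 74.89 -39.05 312.63]
 [ 74.23 -49.16 312.42]
 [ 77.33 -50.79 310.63]
 [ 35.96 -52.11 229.13]]
```

>>> servo_tool --commands "-0.0009 -0.0034 -0.0106 0 0 0 0.4;-0.0015 -0.0055 -0.0215 0 0 0 0.4;-0.0017 -0.0064 -0.0342 0 0 0 0.4;-0.0015 -0.0056 -0.0445 0 0 0 0.4;-0.0012 -0.0044 -0.0532 0 0 0 0.4"

```text
t: 11.5
ee_pos: [519.5, -14.2, 129.6]
orientation: [[0.255, 0.967, 0.007], [0.967, -0.255, -0.001], [0.001, 0.007, -1.0]]
force: [5.8, -6.6, 4.3]
gripper_width: 39.3
```

```bash
python3 -c "
from w import *
st()
d=get('side');P=pts(d)[150:290,195:330].reshape(-1,3); h=(P-O)@R
l=h[(abs(h[:,1]+45)<11)&(h[:,2]>195)&(h[:,0]<55)&(h[:,0]>-80)];print('lever',len(l),l[np.argsort(-l[:,2])][:12])
a=get('wrist')['image']
cv2.imwrite('pics/c3.png',cv2.convertScaleAbs(np.hstack([cv2.resize(d['image'][150:290,195:330],(400,415)),cv2.resize(a[80:360,140:420],(400,415))])[:,:,::-1],alpha=1.4))"
```

```text
t 11.5 ee [519.49 -14.16 129.55] H [113.07 -42.7  129.55] yaw_y -14.77781042058035 z [ 0.01 -0.   -1.  ] F_h [4.84 7.25 4.35] w 39.30396690085826 q [-33.07  11.01  32.85 108.65  -6.66  61.83 -12.36]
lever 94 [[ 21.15 -48.94 230.71]
 [ 25.15 -47.74 230.33]
 [ 25.5  -45.12 229.38]
 [ 27.17 -49.67 229.21]
 [ 25.02 -40.22 228.51]
 [ 23.17 -45.84 228.28]
 [ 26.19 -42.4  228.13]
 [ 28.93 -36.5  227.59]
 [ 25.38 -37.59 227.54]
 [ 26.3  -52.49 227.47]
 [ 26.29 -49.97 226.83]
 [ 31.15 -51.06 226.37]]
```

View pics/c3.png

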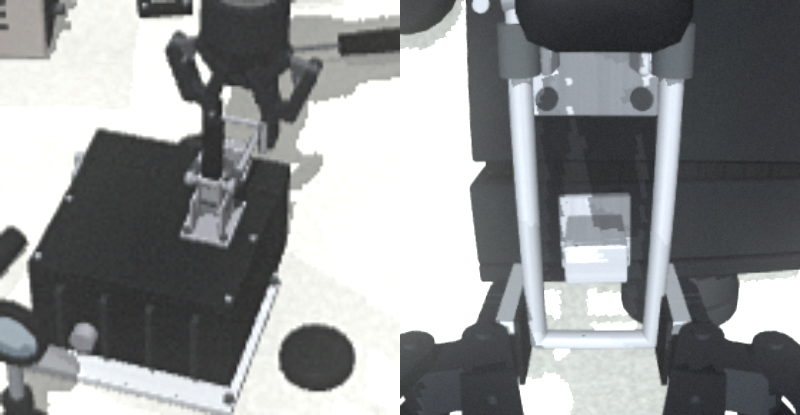

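The view shows the bar well outside the keeper, with the lever about upright. Lower, then draw back in.

>>> servo_tool --commands "0.0005 0.002 -0.008 0 0 0 0.4;0.001 0.0039 -0.016 0 0 0 0.4;0.001 0.0039 -0.016 0 0 0 0.4;0.002 0.0075 -0.016 0 0 0 0.4;0.003 0.011 -0.016 0 0 0 0.4"

```text
t: 12.1
ee_pos: [522.3, -3.4, 113.6]
orientation: [[0.255, 0.967, 0.006], [0.967, -0.255, -0.002], [-0.0, 0.006, -1.0]]
force: [6.3, -9.2, -0.1]
gripper_width: 39.7
```

```bash
python3 -c "
from w import *
st()
d=get('side');P=pts(d)[150:290,195:330].reshape(-1,3); h=(P-O)@R
l=h[(abs(h[:,1]+45)<11)&(h[:,2]>195)&(h[:,0]<55)&(h[:,0]>-80)];print('lever',len(l),l[np.argsort(-l[:,2])][:6])
"
```

```text
t 12.1 ee [522.33  -3.38 113.6 ] H [101.92 -42.74 113.6 ] yaw_y -14.776098831974652 z [ 0.01 -0.   -1.  ] F_h [ 7.29  8.51 -0.07] w 39.72227132425823 q [-33.46  12.6   32.26 109.12  -7.59  60.04 -12.83]
lever 69 [[ -3.32 -48.88 228.62]
 [ -4.61 -44.3  228.49]
 [ -0.8  -43.13 228.18]
 [  1.27 -47.49 227.62]
 [  0.25 -50.32 226.04]
 [ -2.64 -41.22 226.03]]
```

>>> servo_tool --commands "0.0008 0.003 0 0 0 0 0.4;0.0013 0.005 0 0 0 0 0.4;0.0018 0.007 0 0 0 0 0.4;0.0018 0.007 0 0 0 0 0.4"

```text
t: 12.55
ee_pos: [522.8, -1.4, 113.3]
orientation: [[0.259, 0.966, 0.003], [0.966, -0.259, -0.007], [-0.006, 0.005, -1.0]]
force: [-1.5, -25.1, 5.2]
gripper_width: 39.6
```

```bash
python3 -c "
from w import *
st()
d=get('side');P=pts(d)[150:290,195:330].reshape(-1,3); h=(P-O)@R
l=h[(abs(h[:,1]+45)<11)&(h[:,2]>195)&(h[:,0]<55)&(h[:,0]>-80)];print('lever',len(l),l[np.argsort(-l[:,2])][:6])
a=get('wrist')['image']
cv2.imwrite('pics/c4.png',cv2.convertScaleAbs(np.hstack([cv2.resize(d['image'][150:290,195:330],(380,415)),cv2.resize(a[200:340,200:340],(415,415))])[:,:,::-1],alpha=1.4))"
```

```text
t 12.55 ee [522.75  -1.42 113.33] H [ 99.91 -42.85 113.33] yaw_y -14.985770689812488 z [ 0.   -0.01 -1.  ] F_h [24.64  5.01  5.2 ] w 39.552188072757026 q [-33.8   12.82  32.26 108.93  -7.37  60.22 -13.52]
lever 68 [[ 54.48 -44.88 325.13]
 [ 53.66 -40.25 324.66]
 [ 54.83 -52.11 323.64]
 [ 54.17 -45.02 322.5 ]
 [ 52.17 -50.49 322.25]
 [ 52.91 -45.43 320.59]]
```

View pics/c4.png

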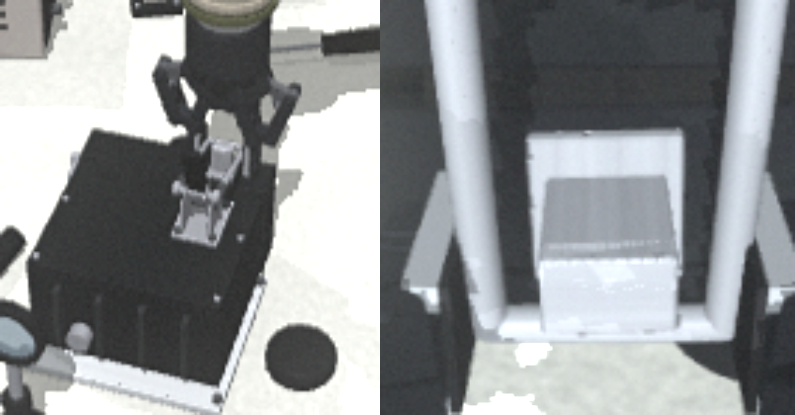

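Wrist view: the bar (rows 305–340) meets the keeper block, partly hidden under it, but the force has risen to 25 N. I need the bar's height to tell whether it is under the lip or against its face.

```bash
cat >> w.py <<'E'
def wpts(d):
    h,w=d["range_z"].shape;u,v=np.meshgrid(np.arange(w),np.arange(h))
    a=(u-d["cx"])/d["fx"];b=(v-d["cy"])/d["fy"];r=np.hypot(a,b)+1e-9;z=d["range_z"]
    k=np.tan(r)/r*z
    P=np.stack([a*k,b*k,z],-1)@np.array(d["rotation"]).T+np.array(d["origin"]);return (P-O)@R
E
python3 - <<'E'
from w import *
d=get('wrist');h=wpts(d)
s=415/140
for y,x in((318,500),(325,510),(332,520),(318,712),(325,705),(332,700),(300,610),(250,580),(190,600),(262,580),(328,580),(334,630),(150,540),(200,470),(200,752)):
    # x is in the composite; right panel starts at 380
    u=int(200+(x-380)/s);v=int(200+y/s);print((x,y),(u,v),h[v,u])
c=h[295:330,200:340].reshape(-1,3)
for y in (-59,-57,-33,-31):
    q=c[(abs(c[:,1]-y)<1.2)&(c[:,2]>112)&(c[:,0]>95)];print(y,q[np.argsort(q[:,0])][::4])
E
```

```text
(500, 318) (240, 307) [105.46 -58.35 136.78]
(510, 325) (243, 309) [106.86 -57.11 136.37]
(520, 332) (247, 312) [108.05 -55.32 137.02]
(712, 318) (312, 307) [104.48 -26.48 138.33]
(705, 325) (309, 309) [106.73 -27.54 136.74]
(700, 332) (307, 312) [108.5  -28.34 136.62]
(610, 300) (277, 301) [100.03 -41.92 139.62]
(580, 250) (267, 284) [ 93.46 -46.18 136.21]
(600, 190) (274, 264) [ 92.57 -43.14 119.76]
(580, 262) (267, 288) [ 93.01 -46.11 140.1 ]
(580, 328) (267, 310) [104.65 -46.26 139.94]
(630, 334) (284, 312) [108.04 -38.74 136.95]
(540, 150) (253, 250) [ 88.55 -53.33 112.89]
(470, 200) (230, 267) [ 80.3  -60.25 145.04]
(752, 200) (325, 267) [ 80.82 -23.23 144.37]
-59 [[ 96.59 -60.05 141.08]
 [ 97.05 -59.8  139.62]
 [ 97.43 -58.16 139.  ]
 [ 97.98 -58.2  138.96]
 [ 98.73 -57.9  137.85]
 [ 99.14 -59.06 139.6 ]
 [ 99.42 -59.91 139.98]
 [ 99.95 -57.99 137.61]
 [100.09 -59.18 138.99]
 [100.76 -58.06 137.22]
 [101.18 -58.88 138.19]
 [101.52 -59.23 139.25]
 [101.79 -60.16 138.89]
 [102.46 -58.16 137.12]
 [102.72 -60.2  139.12]
 [102.95 -58.93 138.74]
 [103.07 -59.39 138.59]
 [104.15 -59.
[... 1198 characters left out ...]
[101.63 -33.3  139.78]
 [102.72 -31.85 138.3 ]
 [103.01 -32.36 139.39]
 [103.31 -33.67 139.68]
 [103.86 -33.22 139.69]
 [104.22 -32.74 139.22]
 [104.55 -34.06 139.48]
 [104.88 -33.58 139.05]
 [106.19 -33.96 138.77]
 [108.06 -31.96 136.32]
 [108.55 -31.95 136.43]
 [108.66 -32.49 137.78]
 [109.32 -33.76 136.88]]
-31 [[ 97.28 -32.12 139.22]
 [ 99.25 -32.12 140.17]
 [101.21 -31.95 138.89]
 [104.81 -30.67 135.39]
 [105.32 -30.2  135.48]
 [105.46 -30.06 133.72]
 [106.09 -30.99 134.38]
 [106.39 -31.51 135.51]
 [106.56 -31.15 136.84]
 [106.92 -31.05 135.58]
 [107.33 -30.71 137.33]
 [107.61 -31.51 136.17]
 [108.06 -31.96 136.32]
 [108.54 -30.6  136.49]
 [108.83 -30.16 136.87]
 [109.4  -31.49 136.83]]
```

Bar centre measures about (107.5, z 134), so it is against the lip's face and 7–8 mm too high. The legs sit about 23 mm above the TCP, so I'll back out, regrip higher by 12 mm, then lower and draw in.

>>> servo_tool --commands "-0.0015 -0.005 0 0 0 0 0.4;-0.0028 -0.0105 0 0 0 0 0.4;-0.0028 -0.0105 0 0 0 0 0.65;-0.0028 -0.0105 0 0 0 0 0.65;-0.0028 -0.0105 0.012 0 0 0 0.65"

```text
t: 13.2
ee_pos: [517.6, -4.6, 122.9]
orientation: [[0.253, 0.968, -0.002], [0.968, -0.253, -0.001], [-0.001, -0.002, -1.0]]
force: [-1.4, 0.4, -0.2]
gripper_width: 55.4
```

>>> servo_tool --commands "0 0 0 0 0 0 0.65;0 0 0 0 0 0 0.4;0 0 0 0 0 0 0.4;0 0 0 0 0 0 0.4;0 0 0 0 0 0 0.4"

```text
t: 13.7
ee_pos: [521.6, -5.1, 124.8]
orientation: [[0.253, 0.967, 0.007], [0.967, -0.253, -0.001], [0.001, 0.007, -1.0]]
force: [10.5, -1.5, 1.8]
gripper_width: 39.5
```

```bash
cat > bar.py <<'E'
from w import *
st();d=get('wrist');h=wpts(d);c=h[270:345,220:340].reshape(-1,3)
for lo,hi in((-59,-55.5),(-34.5,-31)):
    q=c[(c[:,1]>lo)&(c[:,1]<hi)&(c[:,2]>118)&(c[:,2]<150)&(c[:,0]>95)]
    if len(q): print("bar x",q[:,0].min(),q[:,0].max(),"ztop",np.percentile(q[:,2],90),len(q))
k=h[240:330,220:340].reshape(-1,3);k=k[(abs(k[:,1]+43)<7)&(k[:,2]>137)&(k[:,2]<146)];print("lip x",k[:,0].min(),k[:,0].max(),np.median(k[:,2]))
for x0 in (70,80,90,100):
    q=h.reshape(-1,3);q=q[(abs(q[:,0]-x0)<1.5)&(abs(abs(q[:,1]+43)-18)<5)&(q[:,2]>118)&(q[:,2]<170)];print("leg",x0,len(q),np.percentile(q[:,2],90) if len(q) else "")
E
python3 bar.py
```

```text
t 13.7 ee [521.59  -5.12 124.82] H [103.79 -43.02 124.82] yaw_y -14.664162689066846 z [ 0.01 -0.   -1.  ] F_h [-1.22 10.53  1.77] w 39.5303858132739 q [-33.55  11.59  32.45 108.65  -7.01  61.3  -12.96]
bar x 95.08903594837076 113.36098584274507 ztop 139.7678872028977 161
bar x 95.0141629487346 113.45665693510112 ztop 140.32837709842002 188
lip x 93.3632685455268 112.58005335159676 139.59546584724762
leg 70 197 149.54920298124867
leg 80 172 146.48212533934463
leg 90 145 143.63644218036916
leg 100 298 165.10047565718133
```

>>> servo_tool --commands "-0.0005 -0.002 -0.004 0 0 0 0.4;-0.0005 -0.002 -0.0095 0 0 0 0.4;-0.0005 -0.002 -0.0095 0 0 0 0.4;-0.0005 -0.002 -0.0095 0 0 0 0.4"

```text
t: 14.15
ee_pos: [521.4, -5.8, 115.6]
orientation: [[0.252, 0.968, 0.008], [0.968, -0.252, 0.001], [0.003, 0.007, -1.0]]
force: [10.2, 1.6, 3.4]
gripper_width: 39.3
```

```bash
python3 bar.py
```

```text
t 14.15 ee [521.4   -5.84 115.58] H [104.54 -43.01 115.58] yaw_y -14.581333560998623 z [ 0.01  0.   -1.  ] F_h [-4.14  9.4   3.41] w 39.31044984715141 q [-33.25  12.25  32.35 109.21  -7.56  60.16 -12.35]
bar x 95.09469231586874 113.40156374381526 ztop 131.99981076560337 162
bar x 95.06090639800362 106.6026475984593 ztop 140.35609194679228 122
lip x 92.87172040801403 107.17883985262525 139.7106591214216
leg 70 198 144.74249886097607
leg 80 159 140.7036526549503
leg 90 132 136.33158745224213
leg 100 325 157.00474105136453
```

>>> servo_tool --commands "0.0007 0.0025 0 0 0 0 0.4;0.0013 0.005 0 0 0 0 0.4;0.002 0.0075 0 0 0 0 0.4;0.0023 0.0087 0 0 0 0 0.4;0.0023 0.0087 0 0 0 0 0.4"

```text
t: 14.7
ee_pos: [522.9, 0.3, 115.0]
orientation: [[0.254, 0.967, 0.006], [0.967, -0.254, -0.002], [-0.001, 0.006, -1.0]]
force: [9.7, -6.8, -0.4]
gripper_width: 39.2
```

```bash
python3 bar.py
```

```text
t 14.7 ee [522.91   0.26 114.95] H [ 98.25 -43.13 114.95] yaw_y -14.69019340879805 z [ 0.01 -0.   -1.  ] F_h [ 4.05 11.11 -0.38] w 39.241411990845805 q [-33.76  12.57  32.15 108.95  -7.49  60.23 -13.23]
bar x 95.08008177356017 106.77317559630391 ztop 128.2332172290988 109
bar x 95.0006283149714 106.24722709216569 ztop 140.43666246230916 115
lip x 92.667299652114 106.71628849486527 139.75426972301403
leg 70 176 140.68052978409986
leg 80 135 136.8212749761491
leg 90 437 153.6764144912591
leg 100 286 154.21873956521569
```

The bar is now under the lip (centre about x 104, z 124). Drawing in the last bit until it touches.

>>> servo_tool --commands "0.0005 0.002 0 0 0 0 0.4;0.001 0.004 0.001 0 0 0 0.4;0.001 0.004 0.002 0 0 0 0.4;0.001 0.004 0.002 0 0 0 0.4"

```text
t: 15.15
ee_pos: [523.2, 2.0, 116.4]
orientation: [[0.255, 0.967, 0.005], [0.967, -0.255, -0.005], [-0.004, 0.006, -1.0]]
force: [8.4, -14.8, -4.2]
gripper_width: 39.4
```

```bash
python3 bar.py; python3 - <<'E'
from w import *
d=get('side');P=pts(d)[150:290,195:330].reshape(-1,3); h=(P-O)@R
l=h[(abs(h[:,1]+45)<11)&(h[:,2]>165)&(h[:,2]<245)&(h[:,0]<30)&(h[:,0]>-80)];print('lever',len(l),l[np.argsort(-l[:,2])][::6])
E
```

```text
t 15.15 ee [523.25   1.98 116.37] H [ 96.5  -43.25 116.37] yaw_y -14.782304671689118 z [ 0.   -0.01 -1.  ] F_h [12.15 11.93 -4.19] w 39.353624967894476 q [-34.02  12.57  32.13 108.75  -7.3   60.5  -13.71]
bar x 95.14566203426575 105.75581010580302 ztop 129.38023056194808 107
bar x 95.0242615535522 106.57003563821917 ztop 140.33999682112264 112
lip x 92.57929005177643 106.7141587928621 139.7292718492048
leg 70 169 140.28730532372938
leg 80 144 136.80368133987432
leg 90 349 157.0237191841071
leg 100 325 155.29161586669983
lever 81 [[-29.36 -39.66 219.62]
 [-25.72 -48.44 215.71]
 [-20.22 -36.78 214.21]
 [-16.63 -45.63 213.54]
 [-28.08 -41.75 212.73]
 [-26.06 -38.63 210.13]
 [-15.81 -52.98 201.98]
 [-13.89 -52.44 196.92]
 [-13.42 -42.26 190.43]
 [-10.76 -46.53 186.  ]
 [ -3.97 -52.11 181.61]
 [ -3.23 -49.42 173.56]
 [  0.74 -35.37 169.48]
 [  1.75 -40.23 166.59]]
```

Hooked (contact at 12 N), with the lever about 0.94 up. Releasing, rising, and moving above the lever.

>>> servo_tool --commands "0 0 0 0 0 0 0.7;0 0 0 0 0 0 0.7;0 0 0.03 0 0 0 0.7;0 0 0.08 0 0 0 0.7;0 0 0.13 0 0 0 0.5"

```text
t: 15.75
ee_pos: [520.3, 6.3, 246.9]
orientation: [[0.253, 0.968, -0.002], [0.968, -0.253, -0.0], [-0.001, -0.002, -1.0]]
force: [1.5, 0.4, 0.6]
gripper_width: 46.4
```

>>> servo_tool --commands "0.011 0.046 0.02 0 0 0 0;0.022 0.09 0.02 0 0 0 0;0.022 0.09 0.02 0 0 0 0;0.022 0.09 0.02 0 0 0 0;0.022 0.09 0.02 0 0 0 0"

```text
t: 16.25
ee_pos: [543.0, 95.2, 265.5]
orientation: [[0.254, 0.967, -0.001], [0.967, -0.254, -0.001], [-0.001, -0.001, -1.0]]
force: [-1.2, -0.3, -0.0]
gripper_width: 0.0
```

```bash
python3 - <<'E'
from w import *
to(3,-45,207)
d=get('side');P=pts(d)[150:290,195:330].reshape(-1,3); h=(P-O)@R
l=h[(abs(h[:,1]+45)<11)&(h[:,2]>165)&(h[:,2]<245)&(h[:,0]<30)&(h[:,0]>-80)];print('lever',len(l),l[np.argsort(-l[:,2])][::6])
w=get('wrist')['image']
cv2.imwrite('pics/c5.png',cv2.convertScaleAbs(np.hstack([cv2.resize(d['image'][150:290,195:330],(380,415)),cv2.resize(w[60:340,140:420],(415,415))])[:,:,::-1],alpha=1.4))
E
```

```text
t 16.25 ee [542.96  95.17 265.51] H [  1.39 -48.33 265.51] yaw_y -14.714071939072346 z [-0. -0. -1.] F_h [ 0.61 -1.05 -0.05] w 0.02496730083096038 q [-40.8    8.8   29.41  93.49  -4.37  78.91 -25.55]
delta [ 0.   -0.   -0.06]
lever 76 [[-25.66 -38.49 219.31]
 [-28.23 -39.31 215.37]
 [-29.6  -42.23 214.17]
 [-20.46 -41.85 212.6 ]
 [-20.52 -34.38 210.61]
 [-23.94 -35.46 207.42]
 [-22.96 -45.17 202.8 ]
 [-12.78 -52.11 195.87]
 [-13.59 -44.86 188.02]
 [-12.02 -51.99 185.34]
 [ -5.95 -37.44 175.94]
 [  1.2  -53.19 174.05]
 [  4.83 -52.18 167.22]]
```

View pics/c5.png

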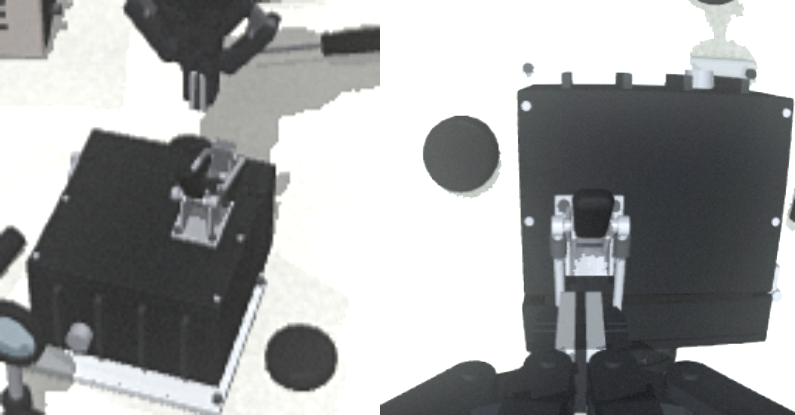

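Side and wrist views agree: the loop is still hooked, the lever leans back, and the closed fingers are about 3 mm off its centreline. I'll correct that, descend in front of the grip and sweep it down.

>>> servo_tool --commands "0.0028 -0.0024 -0.03 0 0 0 0;0.0028 -0.0024 -0.058 0 0 0 0;0.0028 -0.0024 -0.058 0 0 0 0"

```text
t: 16.65
ee_pos: [544.1, 92.3, 204.7]
orientation: [[0.255, 0.967, -0.005], [0.967, -0.255, -0.002], [-0.003, -0.005, -1.0]]
force: [-0.3, 0.0, 0.8]
gripper_width: 0.1
```

>>> servo_tool --commands "0.0015 0.006 -0.003 0 0 0 0;0.003 0.011 -0.0075 0 0 0 0;0.0045 0.0168 -0.0126 0 0 0 0;0.006 0.0225 -0.019 0 0 0 0;0.0075 0.028 -0.0262 0 0 0 0"

```text
t: 17.15
ee_pos: [554.9, 123.0, 183.3]
orientation: [[0.253, 0.968, 0.003], [0.968, -0.253, 0.002], [0.003, 0.003, -1.0]]
force: [-0.6, -0.8, 5.8]
gripper_width: 0.1
```

```bash
python3 -c "
from w import *
to(-38.8,-45,150)"
```

```text
t 17.15 ee [554.92 123.02 183.35] H [-28.61 -43.98 183.35] yaw_y -14.626109854717491 z [ 0.  0. -1.] F_h [ 0.89 -0.37  5.85] w 0.05640176898847355 q [-41.11  14.18  28.16  97.8   -7.15  69.57 -25.83]
delta [ 0.    0.01 -0.03]
```

>>> servo_tool --commands "0.001 0.0045 -0.01 0 0 0 0;0.0019 0.0071 -0.02 0 0 0 0;0.0025 0.0095 -0.028 0 0 0 0;0.0029 0.0108 -0.033 0 0 0 0;0.0029 0.0108 -0.035 0 0 0 0"

```text
t: 17.65
ee_pos: [556.5, 132.3, 148.9]
orientation: [[0.254, 0.967, -0.0], [0.967, -0.254, 0.001], [0.001, -0.0, -1.0]]
force: [-17.9, -3.6, 38.0]
gripper_width: 0.4
```

```bash
python3 -c "
from w import *
st()"
```

```text
t 17.65 ee [556.54 132.32 148.94] H [-38.02 -44.83 148.94] yaw_y -14.689222054299522 z [-0.  0. -1.] F_h [  8.09 -16.37  38.03] w 0.39422415348448336 q [-41.11  16.68  27.54  99.3   -8.42  66.05 -25.82]
```

On the stop (38 N up). Lifting off and checking.

>>> servo_tool --commands "0 0 0.01 0 0 0 0;0 0 0.05 0 0 0 0;0 0 0.1 0 0 0 0;0 0 0.15 0 0 0 0;-0.03 0.04 0.19 0 0 0 0"

```text
t: 18.15
ee_pos: [535.5, 159.2, 331.7]
orientation: [[0.261, 0.965, 0.005], [0.965, -0.261, -0.0], [0.001, 0.005, -1.0]]
force: [1.1, 0.3, -0.5]
gripper_width: -0.4
```

>>> servo_tool --commands "-0.05 0.05 0 0 0 0 0;-0.1 0.1 0 0 0 0 0;-0.1 0.15 0 0 0 0 0;-0.1 0.17 0 0 0 0 0;-0.1 0.17 0 0 0 0 0"

```text
t: 18.65
ee_pos: [429.2, 340.2, 326.9]
orientation: [[0.244, 0.97, -0.002], [0.97, -0.244, 0.001], [0.0, -0.002, -1.0]]
force: [-0.5, 0.6, -0.5]
gripper_width: 0.1
```

```bash
python3 - <<'E'
from w import *
st();d=get('side');t=get('top')
np.set_printoptions(suppress=True,precision=1)
for n,P in(("side",pts(d)[150:300,190:330]),("top",pts(t)[140:235,220:340])):
    h=(P.reshape(-1,3)-O)@R
    l=h[(abs(h[:,1]+45)<9)&(h[:,2]>125)&(h[:,0]<0)&(h[:,0]>-85)];print(n,'lever',len(l),l[np.argsort(l[:,0])][::max(1,len(l)//8)])
    b=h[(abs(h[:,1]+45)>11)&(abs(h[:,1]+45)<24)&(h[:,2]>122)&(h[:,0]>80)&(h[:,0]<115)];print('loop end',b.max(0) if len(b) else '',len(b),np.median(b[b[:,0]>95],0))
    f=h[(h[:,2]>106)&(h[:,2]<113)&(h[:,0]>83)]
    print([(y,round(np.sort(f[abs(f[:,1]-y)<8][:,0])[-3],1)) for y in range(-80,100,20) if (abs(f[:,1]-y)<8).sum()>6])
a=cv2.resize(d['image'][150:300,190:330],(380,415));b=cv2.resize(t['image'][140:240,220:320],(415,415))
cv2.imwrite('pics/c6.png',cv2.convertScaleAbs(np.hstack([a,b])[:,:,::-1],alpha=1.5))
save('full_t.png',t);save('full_s.png',d)
E
```

```text
t 18.65 ee [429.18 340.22 326.88] H [-205.87 -221.65  326.88] yaw_y -14.122628118708812 z [-0.  0. -1.] F_h [-0.48 -0.62 -0.53] w 0.11310874925354945 q [-58.91   6.97  17.6   87.38  -2.21  86.04 -55.4 ]
side lever 142 [[-68.  -49.5 149.2]
 [-61.9 -47.5 152.9]
 [-55.4 -53.  148.3]
 [-44.8 -49.7 151. ]
 [-38.  -52.7 148.8]
 [-28.2 -39.4 149.4]
 [-19.6 -52.2 145.2]
 [-11.5 -41.9 148.4]
 [ -3.7 -36.9 146.8]]
loop end [103.  -21.9 140.2] 31 [ 96.9 -33.5 129.8]
[(-80, np.float64(118.9)), (-60, np.float64(118.1)), (-40, np.float64(86.6)), (-20, np.float64(113.2)), (0, np.float64(117.1)), (20, np.float64(117.2)), (40, np.float64(117.8)), (60, np.float64(117.1)), (80, np.float64(116.8))]
top lever 135 [[-64.3 -46.8 149.9]
 [-56.6 -53.8 149.7]
 [-48.  -40.4 152.5]
 [-40.6 -49.1 146.1]
 [-33.3 -40.1 153.8]
 [-25.3 -39.7 147.3]
 [-18.3 -44.  147.5]
 [-10.  -42.  147.6]
 [ -3.2 -47.9 140.9]]
loop end [101.2 -25.3 136.3] 38 [ 98.2 -56.8 128.2]
[(-80, np.float64(119.9)), (-60, np.float64(118.6)), (-40, np.float64(119.3)), (-20, np.float64(118.0)), (0, np.float64(118.6)), (20, np.float64(116.8)), (40, np.float64(118.1)), (60, np.float64(116.2)), (80, np.float64(116.2))]
```

View pics/c6.png

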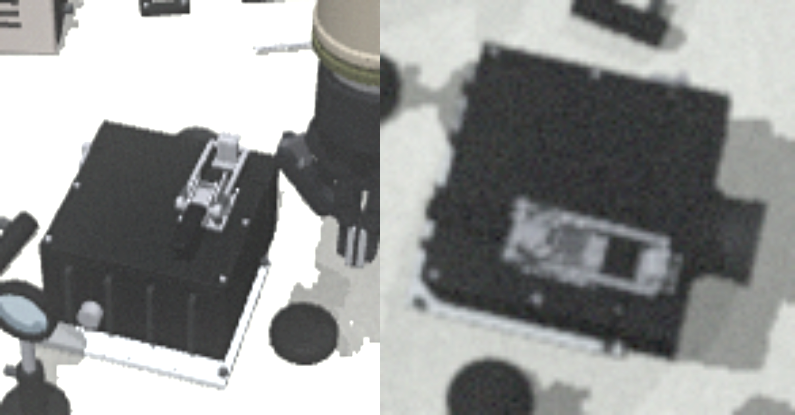

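Both views show the lever flat on its stop (top at z about 150, against 151 expected). The bar is at (98, z 129) against the seat at (98, 131), and the front face is at x 118–119. Handing in.

```bash
python3 -c "
from cell import ctrl
print(ctrl.job_done())"
```

```text
the job is handed in; nothing more can be done
None
```

The front is shut, the wire loop is hooked behind the keeper lip, and the lever is thrown over onto its stop. I handed the job in at 18.7 s with the arm clear; `job_done()` gives no verdict.

**Last checks (side and top cameras agree):**

| Item | Measured | Expected |
|---|---|---|
| Lever grip top, near its end | z about 150 mm | 151 mm with the lever on its stop |
| Loop bar | housing x about 97–98, z about 128–130 mm | seat at x 98, z 131 mm |
| Front outer face | x 116–120 mm along its width | 118 mm when shut |

I did not separately measure whether the bystanders had moved. None looked disturbed in the images, and the arm did not go near them.

**Problems on the way:**
- **Pushing the front:** my first three pushes caught the end face of the open front instead of its outer face. Forces peaked around 100 N, against the 120 N wrist limit. I first blamed the gripper linkage; moving the push point inward fixed it.
- **Hooking the loop:** the first try met the face of the lip at about 25 N. I backed off, regripped higher and hooked it about 9 mm lower.

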